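# Let the ratchet lift down to the green mark

## Task

Let the bench lift down until its tray's red pointer stands within the green band on the white gauge post, held there by the pawl: press the pawl's red thumb pad down until the pawl is clear of the ratchet wheel, keep it pressed while the drum turns back, and let the pawl drop as the pointer comes into the band. When the wheel has come to rest on the pawl, lean on the black crank handle from above with a steady push of about 10 N to prove that the pawl holds, then let go. Never push on the pawl or the crank with more than 15 N, and leave the things around the lift where they stand.

Things in the scene. Friction and masses are not known exactly. Their poses are not given: they have to be found in the camera images.
- lift: Blue bench lift, fixed. Origin on the table top under the middle of the ratchet wheel; x runs along the wheel's axle (away from the robot at yaw 0), y along the pawl from nose to thumb pad, z up. Base plate 12 mm thick, x -100 to +25, y -165 to +180 mm. Guide column at x -48, y 58 mm, 258 mm high. Pawl bracket at x -16 to +16, y 57 to 83 mm, 180 mm high.
- carriage: Loaded wooden tray on a rack, driven by a brass drum of radius 25 mm on the wheel's shaft; axes as the lift's. Tray x -245 to -95, y -75 to +115 mm; tray and load reach up to 240 mm over the table. Its weight (3 kg, unknown within 20 %) drives the wheel back and presses a tooth on the pawl; a damper holds the speed to 0.2 to 0.35 rad/s once the pawl is clear.
- pointer (a point): The red pointer on the tray, a level bar 4 mm thick that reaches round to the gauge post: the middle of its end piece, 42 mm long, which crosses in front of the post (on the side away from the robot). It goes up and down with the tray: 25 mm per rad of the drum, 15.7 mm per tooth. It starts 28 to 55 mm above the middle of the green band.
- gauge: Green band on the white gauge post, 22 mm high, 28 x 34 mm; its height is set differently each time. Origin: the middle of the band. The post, 14 mm square and 182 mm high, stands at x -45, y -138 mm of the lift. The band is 1.4 teeth high: a pawl dropped as the pointer's middle passes the band's top edge catches the wheel with the pointer in the band.
- drum (a joint): Angle of wheel, drum and crank about the lift's x axis (100 mm over the table), rad. Steel wheel at x -8 to +8 mm, 10 teeth (0.628 rad each), 60 mm radius, 48 mm at the roots. Positive: wound up; it turns back (falls) while the pawl is clear, the wheel's top moving towards the thumb pad. It can rest on the pawl at multiples of 0.628 only; starts at 1.885. A pawl let go drops at once.
- pawl (a joint): Angle of the brass rocker pawl, rad. 0: fully down in the wheel; positive: nose lifted, pad lowered. The pivot (lift's y 70 mm, parallel to its x) is set up to 3 mm high or low, so the nose clears the teeth from somewhere between 0.06 and 0.17 and meets the hard black stop bar 0.03 to 0.04 later. A spring drives the nose down. At the pad, 3 to 12 N lift the loaded nose, then 2 to 5 N hold it clear.
- pad (a point): Centre of the top face of the red thumb pad, 32 x 32 mm, 7 mm thick, at the free end of the pawl's tail, 80 mm from the pivot, about 188 mm over the table at rest. Press it straight down from above; it sinks 5 to 13 mm from rest until the pawl is clear, and 2 to 3 mm more to the stop. It is free above and for 30 mm all round except the tail.
- crank_grip (a point): Point on the centre line of the black crank handle, a bar 22 mm thick and 76 mm long parallel to the lift's x (40 to 116 mm from the wheel's middle), 75 mm from the axle; this point is at 80 mm. It turns with the drum, stiffly (damped): touch it slowly. At drum = 0 it stands 20 degrees above the axle on the thumb pad's side (higher at positive angles). When the tray is down at the band a push straight down on top of it drives the wheel back against the pawl.
- lighthouse_a: Painted wooden lighthouse, red and white, 44 mm foot, 120 mm high, standing beside the lift beyond the thumb pad; bystander. Origin: centre of its foot.
- lighthouse_b: The same kind of lighthouse, on the left of the table; bystander.
- lighthouse_c: The same kind of lighthouse, on the right of the table; bystander.
- paint_jar: Paint jar, 60 mm wide, 75 mm high, red cap, at the lift's other side; bystander. Origin: centre of its underside.
- brush: Paint brush lying on the table beyond the crank; bystander.
- mug: Blue mug, 76 mm wide, 90 mm high, left of the lift; bystander.
- driver: Screwdriver lying on the right of the table; bystander.

How it is judged:
By the outcome, as a careful person would: the job done as asked, in the order asked, and still so for the second after the job is handed in, with the robot touching nothing.
It also fails if it takes over 70 s, if anything falls off the work surface, if the arm or the gripper's body presses on something with over 40 N, if the wrist force passes 120 N, or if a joint passes its speed limit or range.

## Robot

A 6-joint arm with a two-finger parallel gripper is mounted at the origin on the work surface. World frame = base frame: x ahead of the robot, y to its left, z up, the work surface at z = 0. Lengths are in m, angles in rad, forces in N, time in s.
With the tool pointing down it reaches from about 0.325 to 0.85 m from the base axis. Payload 4.4 kg.
Tool frame: the origin (TCP) lies between the finger pads; the fingertips stand 14 mm ahead of it and the grasp point (between the pads) lies 5 mm behind it; z points along the fingers, y is the line along which they close (so a half turn about z gives the same grasp; the last joint's range is limited). The gripper opens to 94 mm and grips with 3 to 60 N. Pads are 16 mm wide; open, the fingers measure 119 mm over their backs; the gripper's body (75 mm by 177 mm) begins 78 mm behind the grasp point.
Start: joints at [-1.433, 0.207, 1.542, -0, 1.393, -0.15], TCP at [0.164, -0.551, 0.219] pointing down, gripper open.
Joint ranges: [-2.73, 2.73], [-0.86, 2.22], [0.23, 2.46], [-1.11, 4.25], [0.08, 2.63], [-2.82, 2.82]. Speed limits (rad/s): [2.79, 2.79, 3.14, 3.14, 3.14, 3.14].

## Interface

Orientations are given as [roll, pitch, yaw] about the fixed x, y, z axes, in that order (R = Rz(yaw) Ry(pitch) Rx(roll)).
In Python, from cell import ctrl gives the robot as it stands.
- The arm moves only by the tool carry_out, never from a script. Its arguments are lists of equal length, an entry for each row: "xyz": the shift along the tool's x, y, z in m, a list of three; "turn": the turn about the tool's z in degrees. A call has 1 to 8 rows; each row is the pose to reach, as a shift and turn from the pose commanded when the call began, along the tool's axes at that moment; what a row does not reach only later rows make up. A row lasts 1/12 s, in which the tool goes at most 41.7 mm and 7.16 degrees, less where a joint would pass 70% of its speed; a pose out of reach is approached as far as the arm can. A call with a gripper value outside its range is refused whole. "fingers" is the opening, from -1 (shut) to 1 (fully open), so that 0 is half open, set as the call begins (left out, the last holds). The fingers move at their own pace and stop on an object; "grip_force" is the grip in N (left out, the last holds). Time passes only in rows, so rows that repeat a pose let the fingers close. It gives the time, the measured TCP pose, the force, the opening and the grip force at its end, in the units of the state.
- ctrl.get_obs(): the state, without advancing time (a new reading comes with each control period).
- ctrl.camera(name): name is "scene" or "side" or "wrist"; returns a dict with "frame" (480x640x3 uint8, blue, green, red), "intrinsics" (3x3 intrinsics, pixels), "distortion" ([k1, k2, p1, p2, k3] as OpenCV has them; the pictures are not rectified), "world_from_camera" (4x4, takes a point from camera to world coordinates). Camera axes: x right, y up, looking along -z (the intrinsics and any distortion apply to the point x, -y, -z); pixel columns grow to the right and rows downward; lengths in m; the calibration is good to about 2 mm. A picture is of the moment at which its call begins. There is no depth.
- ctrl.finish_job(): hands the job in; it is judged then, once.
Trained networks look in a picture, given as the dict that the camera call returned (one of the last four; its "shot" number tells which), for a name from the list of things; names that differ only in an ending like _2 or _b are one class to them, and where a whole thing is asked for, a point or a joint stands for the part that bears it (a point fixed in the world has none). Each returns a list of dicts, best first, with "confidence" (0 to 1); they miss things now and then, are a little off and sometimes report something else, mostly with a low value. They report only what shows in the picture. A call takes as long as a camera call.
- ctrl.boxes_of(picture, target): "centre" ([column, row] in pixels, amid what is visible of it).
- ctrl.cut_out(picture, target): "pixels" (480x640 bool, what is visible of it) and "centre" ([column, row] in pixels, amid what is visible of it).
The state is a dict: "clock": time; "q": joint angles; "qd": joint speeds; "joint_efforts": joint torques, N m; "position": TCP position; "tcp_rot": TCP orientation; "contact_force": force on the tool from outside, world axes, zero at the start; "ft_torque": the same for the moment, N m; "width": opening from 0.0 (shut) to 1.0 (fully open); "grasp_force": force on a finger pad.
Only numpy, scipy, OpenCV 4.12 (cv2) and the standard library are available. Lean on these libraries where they do the work, as an engineer would, in place of code of your own. Each camera call takes 0.05 s, during which the arm holds its last target. There are 200 camera calls.

## Working session

There is one attempt and no reset: what is moved stays moved. The work goes in short steps, Python scripts to look and compute and a tool call to move; the robot and the scene stay as the last step left them, time stands still between calls to the robot, and variables do not carry over. Pictures are saved under pics/ and viewed, at most 10 in all, crops included, and the job is handed in when it is done.

Besides the shell and the picture viewer there is one more tool, called after "Call:" by a JSON object that holds its "api" and its "payload", one argument or row to a line. carry_out: Moves the arm, as the interface text tells. Its arguments: {"type":"object","properties":{"xyz":{"type":"array"},"turn":{"type":"array"},"fingers":{"type":"number"},"grip_force":{"type":"number"}},"required":["xyz","turn"]}

```bash
mkdir -p pics
cat > h.py <<'E'
from cell import ctrl
import numpy as np, cv2
def ray(c,px):
    p=cv2.undistortPoints(np.array([[px]],float),np.array(c["intrinsics"]),np.array(c["distortion"]))[0,0]
    T=np.array(c["world_from_camera"]); d=T[:3,:3]@np.array([p[0],-p[1],-1]); return T[:3,3],d
def atz(c,px,z):
    o,d=ray(c,px); return o+d*(z-o[2])/d[2]
def proj(c,P):
    T=np.array(c["world_from_camera"]); q=(np.atleast_2d(P)-T[:3,3])@T[:3,:3]; q=q*[1,-1,-1]
    return cv2.projectPoints(q,np.zeros(3),np.zeros(3),np.array(c["intrinsics"]),np.array(c["distortion"]))[0][:,0]
def tri(rays):
    A=0;b=0
    for o,d in rays:
        d=d/np.linalg.norm(d);M=np.eye(3)-np.outer(d,d);A=A+M;b=b+M@o
    return np.linalg.solve(A,b)
E
python3 - <<'E'
from h import *
o=ctrl.get_obs();print(o)
cs={n:ctrl.camera(n) for n in("scene","side")}
for n,c in cs.items():
    cv2.imwrite(f"pics/{n}0.png",c["frame"]);print(n,np.round(c["world_from_camera"],3).tolist())
for t in("pad","gauge","pointer","crank_grip","lighthouse_a","pawl","drum","paint_jar"):
    r=[]
    for n,c in cs.items():
        b=ctrl.boxes_of(c,t); print(t,n,[(np.round(x["centre"]),round(x["confidence"],2)) for x in b[:3]])
        if b:r.append(ray(c,b[0]["centre"]))
    if len(r)==2:print(t,tri(r).round(4))
E
```

```text
{'clock': 0.0, 'q': array([-1.43248835e+00,  2.07424579e-01,  1.54294359e+00, -3.45351471e-05,
        1.39351422e+00, -1.50527663e-01]), 'qd': array([ 4.20310787e-04,  1.27950302e-03,  8.53274061e-05,  1.37286949e-03,
        9.66448810e-04, -5.14755956e-05]), 'joint_efforts': array([ 1.10124969e-03, -3.70872581e+01, -2.81418192e+01,  6.97573693e-02,
        3.62313562e-02, -1.73290528e-04]), 'position': array([ 0.16363478, -0.55040784,  0.21829312]), 'tcp_rot': array([-3.13932371e+00, -3.09772567e-04,  2.88841420e-01]), 'contact_force': array([0.9650595 , 0.41602633, 0.63652703]), 'ft_torque': array([0.007075  , 0.04507776, 0.02609394]), 'grasp_force': 0.0, 'width': 0.9945696360488565}
scene [[-0.743, -0.516, 0.426, 1.039], [0.669, -0.557, 0.492, 0.574], [-0.017, 0.651, 0.759, 1.05], [0.0, 0.0, 0.0, 1.0]]
side [[-0.939, 0.159, -0.304, 0.167], [-0.343, -0.463, 0.817, 1.004], [-0.011, 0.872, 0.49, 0.75], [0.0, 0.0, 0.0, 1.0]]
pad scene [(array([368., 277.]), 0.83), (array([339., 233.]), 0.62)]
pad side [(array([281., 255.]), 0.78)]
pad [0.553  0.1357 0.1741]
gauge scene []
gauge side []
pointer scene [(array([411., 249.]), 0.6), (array([484., 324.]), 0.41)]
pointer side [(array([385., 289.]), 0.59)]
pointer [0.3749 0.1035 0.1101]
crank_grip scene [(array([334., 255.]), 0.8)]
crank_grip side [(array([313., 253.]), 0.88)]
crank_grip [0.5354 0.0094 0.112 ]
lighthouse_a scene [(array([375., 368.]), 0.97), (array([482., 322.]), 0.74), (array([269., 171.]), 0.59)]
lighthouse_a side [(array([225., 336.]), 0.97), (array([349., 413.]), 0.8), (array([421., 201.]), 0.63)]
lighthouse_a [0.631  0.2399 0.0393]
pawl scene []
pawl side [(array([287., 250.]), 0.71), (array([227., 334.]), 0.43)]
drum scene [(array([334., 255.]), 0.8)]
drum side [(array([310., 252.]), 0.64)]
drum [0.5397 0.013  0.1168]
paint_jar scene [(array([322., 217.]), 0.91)]
paint_jar side [(array([393., 239.]), 0.84)]
paint_jar [ 0.4239 -0.1612  0.0567]
```

View pics/scene0.png

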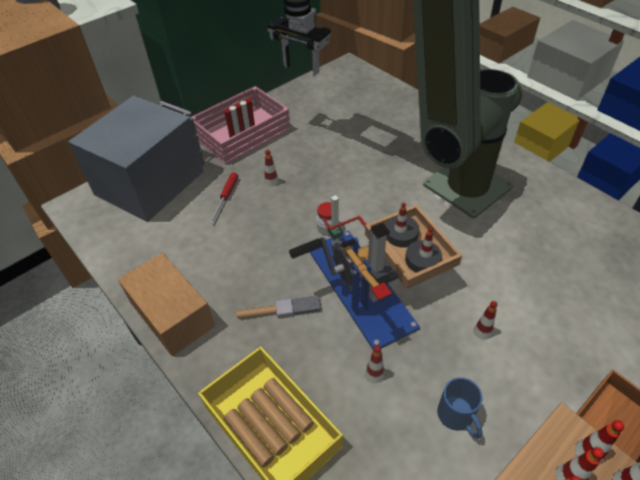

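View pics/side0.png

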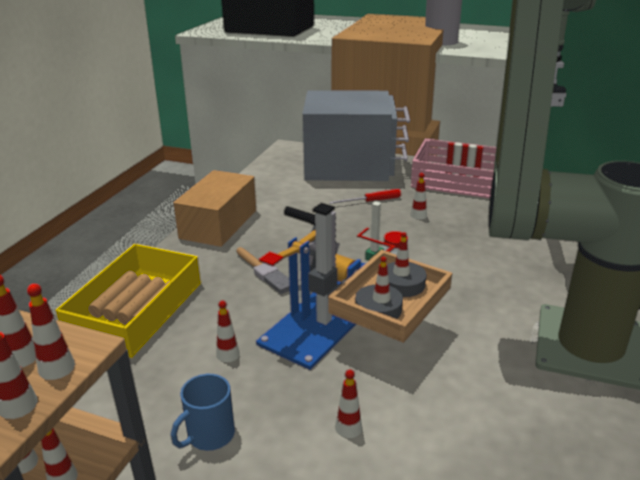

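The scene view shows the lift in the middle, with the red pad near (380,291), the post top at (335,199) and the crank handle at (305,248). In the side view the pad is near (271,259) and the post at (377,205–255). I'll enlarge both.

Run:
```python
import cv2,numpy as np
a=cv2.imread("pics/scene0.png")[185:355,280:430];b=cv2.imread("pics/side0.png")[195:375,250:420]
f=lambda i:cv2.resize(i,(400,int(400*i.shape[0]/i.shape[1])),interpolation=cv2.INTER_CUBIC)
a,b=f(a),f(b);print(a.shape,b.shape)
o=np.zeros((460,800,3),np.uint8);o[:a.shape[0],:400]=a;o[:b.shape[0],400:]=b
cv2.imwrite("pics/z1.png",o)
```

```text
(453, 400, 3) (423, 400, 3)
```

View pics/z1.png

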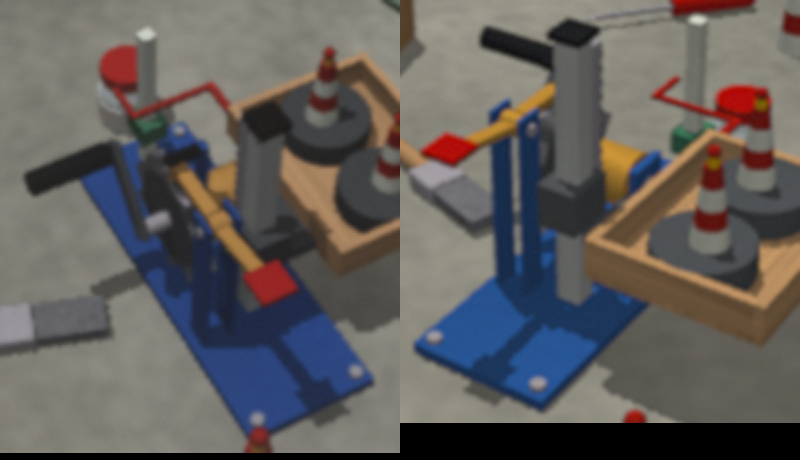

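```bash
cat > fit.py <<'E'
from h import *
from scipy.optimize import least_squares
S=dict(np.load("cal.npy",allow_pickle=True).item()) if False else None
def W(p,L):
    c,s=np.cos(p[2]),np.sin(p[2]);L=np.atleast_2d(L)
    return np.c_[p[0]+c*L[:,0]-s*L[:,1],p[1]+s*L[:,0]+c*L[:,1],L[:,2]]
E
python3 - <<'E'
from fit import *
import pickle
cs={n:ctrl.camera(n) for n in("scene","side")};pickle.dump(cs,open("cs.pkl","wb"))
L=np.array([[.025,.18,.012],[-.1,.18,.012],[-.045,-.138,.182],[-.048,.058,.258]])
sc=np.array([[373.8,348.9],[419.5,327.5],[335.1,197.4],[380.1,229.2]])
sd=np.array([[256.4,342.5],[311.6,368.4],[375.8,202.7],[323.9,208.6]])
f=lambda p:np.r_[(proj(cs["scene"],W(p,L))-sc).ravel(),(proj(cs["side"],W(p,L))-sd).ravel()]
r=least_squares(f,[.53,.03,0.2],loss="soft_l1");p=r.x;print(p,f(p).round(1));np.save("p.npy",p)
T=lambda a,b:tri([ray(cs["scene"],a),ray(cs["side"],b)])
def loc(X):
    c,s=np.cos(p[2]),np.sin(p[2]);d=X-np.r_[p[:2],0];return np.array([c*d[0]+s*d[1],-s*d[0]+c*d[1],d[2]])
for n,a,b in(("pad",(381.6,291.1),(270.8,258.3)),("ptr",(326.5,221.7),(363.5,232.4)),("band",(335.5,233.7),(372.4,253.2)),("post",sc[2],sd[2]),("crankend",(291,253),(285.5,211))):
    X=T(a,b);print(n,X.round(4),loc(X).round(4))
print("padmodel",W(p,[0,.15,.188]))
print(ctrl.get_obs()["clock"])
E
```

```text
[ 0.52041067  0.03326778 -0.24385176] [ 1.5  0.1  1.9 -1.5 -0.3  0.1  0.8 -0.5 -1.3 -1.2 -0.8 -1.9  0.2  0.4
 -0.1 -1.3]
pad [0.5585 0.178  0.1842] [0.002  0.1496 0.1842]
ptr [ 0.4678 -0.0947  0.1084] [-0.0201 -0.1369  0.1084]
band [ 0.4472 -0.0846  0.0631] [-0.0426 -0.1321  0.0631]
post [ 0.4436 -0.0886  0.1834] [-0.0451 -0.1368  0.1834]
crankend [ 0.6208 -0.0409  0.1597] [ 0.1154 -0.0477  0.1597]
padmodel [[0.556627   0.17883006 0.188     ]]
1.0
```

The lift is at (0.520, 0.033) with yaw -0.244. The pad triangulates to (0.558, 0.178, 0.186). The pointer is about 45 mm above the band, so about 3 teeth. I'll rise first, then go over with the fingers shut.

Call:
{"api": "carry_out", "payload": {
  "xyz": [
    [0, 0, -0.04],
    [0, 0, -0.08],
    [0, 0, -0.12],
    [0.028, -0.028, -0.12],
    [0.056, -0.056, -0.12],
    [0.084, -0.084, -0.12],
    [0.112, -0.112, -0.12],
    [0.14, -0.14, -0.12]
  ],
  "turn": [-7, -14, -21, -28, -35, -42, -49, -56],
  "fingers": -1
}}

```text
clock: 1.67
position: [0.2585, -0.3755, 0.3396]
tcp_rot: [3.141, 0.0, 1.271]
contact_force: [0.3, -0.5, 0.0]
width: 0.471
grasp_force: 0.0
```

```bash
cat > go.py <<'E'
from fit import *
p=np.load("p.npy")
def rel(t,z=None):
    "shift in tool axes to reach world target t (TCP)"
    o=ctrl.get_obs();ps=o["tcp_rot"][2];d=np.array(t)-o["position"]
    print("t",round(o["clock"],2),"pos",o["position"].round(4),"rot",o["tcp_rot"].round(4),"F",o["contact_force"].round(2),"q",o["q"].round(2))
    c,s=np.cos(ps),np.sin(ps)
    print("shift",np.round([c*d[0]+s*d[1],s*d[0]-c*d[1],-d[2]],4),"turn",round(np.degrees(ps-(p[2]+np.pi/2)),1))
E
python3 -c "
from go import *
rel([.5575,.1784,.338])"
```

```text
t 1.67 pos [ 0.2585 -0.3755  0.3396] rot [3.1410e+00 3.0000e-04 1.2714e+00] F [ 0.27 -0.47  0.04] q [-1.16 -0.12  1.64  0.    1.62 -0.86]
shift [0.6175 0.1223 0.0016] turn -3.2
```

Call:
{"api": "carry_out", "payload": {
  "xyz": [
    [0.039, 0.008, 0],
    [0.078, 0.016, 0],
    [0.117, 0.024, 0],
    [0.156, 0.032, 0],
    [0.195, 0.04, 0],
    [0.234, 0.048, 0],
    [0.273, 0.055, 0],
    [0.312, 0.062, 0]
  ],
  "turn": [-3.2, -3.2, -3.2, -3.2, -3.2, -3.2, -3.2, -3.2]
}}

```text
clock: 2.33
position: [0.4113, -0.0962, 0.3398]
tcp_rot: [3.14, 0.0, 1.322]
contact_force: [1.0, -0.8, 0.0]
width: 0.003
grasp_force: 0.0
```

Call:
{"api": "carry_out", "payload": {
  "xyz": [
    [0.039, 0.008, 0],
    [0.078, 0.016, 0],
    [0.117, 0.024, 0],
    [0.156, 0.032, 0],
    [0.195, 0.04, 0],
    [0.234, 0.048, 0],
    [0.273, 0.055, 0],
    [0.3, 0.056, 0]
  ],
  "turn": [0, 0, 0, 0, 0, 0, 0, 0]
}}

```text
clock: 3.0
position: [0.5399, 0.182, 0.339]
tcp_rot: [3.142, -0.001, 1.324]
contact_force: [0.0, -0.2, -0.0]
width: 0.003
grasp_force: 0.0
```

Run:
```python
from go import *
c=ctrl.camera("wrist");cv2.imwrite("pics/w1.png",c["frame"])
rel([.5575,.1784,.21])
b=ctrl.cut_out(c,"pad")
for x in b[:2]: print(x["confidence"],x["centre"],x["pixels"].sum(),atz(c,x["centre"],.186))
hsv=cv2.cvtColor(c["frame"],cv2.COLOR_BGR2HSV);m=((hsv[...,0]<6)|(hsv[...,0]>174))&(hsv[...,1]>170)&(hsv[...,2]>70)
n,l,st,ce=cv2.connectedComponentsWithStats(m.astype(np.uint8))
for i in range(1,n):
    if st[i,4]>100: print(st[i],ce[i],atz(c,ce[i],.186).round(4))
```

```text
t 3.05 pos [0.5401 0.1855 0.3386] rot [-3.1406 -0.0041  1.3273] F [ 0.13  0.81 -0.53] q [0.18 0.13 1.38 0.   1.62 0.42]
shift [-0.0027  0.0187  0.1286] turn 0.0
0.81 [345.8, 234.5] 2148 [0.56135444 0.17142459 0.186     ]
[ 94  94  39  23 532] [115.27067669 103.98684211] [0.4137 0.3151 0.186 ]
[138  94  19  30 262] [148.96183206 109.66030534] [0.438 0.304 0.186]
[377 120  26  22 413] [389.25181598 130.36561743] [0.6126 0.2429 0.186 ]
[325 207  27  37 529] [333.06049149 226.14744802] [0.553  0.1806 0.186 ]
[149 287  24  22 205] [163.94146341 294.7902439 ] [0.4002 0.1582 0.186 ]
[133 304  22  21 231] [145.9047619  312.12554113] [0.3793 0.1469 0.186 ]
[127 317  13  14 111] [132.77477477 324.85585586] [0.3637 0.1384 0.186 ]
[155 397  21  19 227] [166.0660793  403.75770925] [0.365  0.0565 0.186 ]
```

View pics/w1.png

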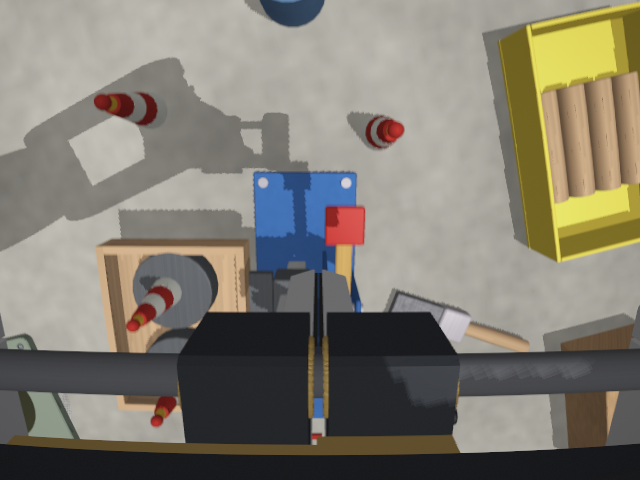

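The wrist view shows the pad at columns 325–365 and rows 207–244, centre (345,225), which puts it at about (0.560, 0.179). The column is well clear.

Call:
{"api": "carry_out", "payload": {
  "xyz": [
    [0, 0.01, 0.02],
    [0, 0.02, 0.05],
    [0, 0.02, 0.08],
    [0, 0.02, 0.1],
    [0, 0.02, 0.11],
    [0, 0.02, 0.115],
    [0, 0.02, 0.115],
    [0, 0.02, 0.115]
  ],
  "turn": [0, 0, 0, 0, 0, 0, 0, 0]
}}

```text
clock: 3.77
position: [0.5591, 0.1738, 0.226]
tcp_rot: [3.139, -0.001, 1.322]
contact_force: [0.2, 0.3, 0.0]
width: 0.005
grasp_force: 0.0
```

Run:
```python
from go import *
rel([.559,.179,.21])
import pickle
c=pickle.load(open("cs.pkl","rb"))
for n in("scene","side"):
    C=c[n];f=C["frame"];h=cv2.cvtColor(f,cv2.COLOR_BGR2HSV)
    e=proj(C,W(p,[-.045,-.138,.07]))[0].astype(int)
    r,k=slice(e[1]-30,e[1]+20),slice(e[0]-12,e[0]+12)
    H=h[r,k];g=(H[...,0]>60)&(H[...,0]<95)&(H[...,1]>70)
    R=((H[...,0]<8)|(H[...,0]>172))&(H[...,1]>120)
    print(n,k.start,r.start)
    for i in range(H.shape[0]):
        print(r.start+i,"".join("G" if a else "R" if b else "." for a,b in zip(g[i],R[i])))
    for z in(.05,.06,.07,.08):print(z,proj(C,W(p,[[-.045,-.138,z],[-.031,-.155,z],[-.059,-.121,z]])).round(1).tolist())
```

```text
t 3.77 pos [0.5591 0.1738 0.226 ] rot [ 3.1392e+00 -9.0000e-04  1.3217e+00] F [0.2  0.31 0.02] q [ 0.15  0.22  1.51 -0.    1.41  0.4 ]
shift [ 0.005  -0.0014  0.016 ] turn -0.3
scene 323 198
198 ........................
199 ........................
200 ........................
201 ........................
202 ..RRRRR.................
203 RRRRRRRR................
204 RRRRRRRR................
205 RRRRRRRR................
206 RRRRRRRR................
207 RRRRRRRR................
208 RRRRRRRR................
209 RRRRRRRR................
210 RRRRRRRR................
211 RRRRRRRR................
212 RRRRRRRR................
213 RRRRRRRR................
214 RRRRRRRR................
215 RRRRRRRR................
216 RRRRRRRR................
217 RRRRRRR.................
218 RRRRRRR.................
219 RRRR....................
220 .RR.....................
221 .RRR...................R
222 ..RR................RRRR
223 ...RR...........RRRRRR..
224 ...RRR........RRRRRR....
225 ....RR......RRRRRR......
226 .....RR..RRRRRR.........
227 .....RRRRRRRR...........
228 ......RRRR..............
229 ......
[... 1735 characters left out ...]
GGGGGGGGGG..........
254 ....GGGGGGGG............
255 ....GGGGGGG.............
256 ....GGGGGG..........RRR.
257 ....GGGG...........RRRRR
258 ....GGG...........RRRRRR
259 ..................RRRRRR
260 ...................RRRRR
261 ........................
262 ........................
263 ........................
264 ........................
265 .................R......
266 .................R......
267 .................RR....R
268 .................RRRRRRR
269 .................RRRRRRR
0.05 [[373.7, 258.5], [371.9, 253.1], [375.6, 264.0]]
0.06 [[373.9, 254.5], [372.1, 249.2], [375.7, 260.0]]
0.07 [[374.0, 250.5], [372.2, 245.2], [375.9, 255.9]]
0.08 [[374.2, 246.4], [372.4, 241.1], [376.1, 251.8]]
```

Run:
```python
from go import *
import pickle
c=pickle.load(open("cs.pkl","rb"))
for n in("scene","side"):
  for z in (.056,.06,.064,.068):
    L=[[-.045+a*.014,-.138+b*.017,z+s*.011] for s in(1,-1) for a,b in((1,1),(1,-1),(-1,-1),(-1,1))]
    print(n,z,proj(c[n],W(p,L)).round(1).tolist())
for n,z in (("scene",.108),("side",.108)):
    print(n,proj(c[n],W(p,[[-.03,-.138+b,z] for b in(-.021,.021)])).round(1).tolist())
```

```text
scene 0.056 [[333.6, 236.1], [327.3, 227.4], [336.8, 223.6], [343.2, 232.1], [333.6, 241.8], [327.5, 233.1], [336.9, 229.3], [343.2, 237.8]]
scene 0.06 [[333.5, 235.0], [327.3, 226.4], [336.8, 222.5], [343.2, 231.1], [333.6, 240.8], [327.4, 232.1], [336.9, 228.3], [343.2, 236.8]]
scene 0.064 [[333.5, 234.0], [327.2, 225.3], [336.8, 221.5], [343.2, 230.0], [333.6, 239.7], [327.4, 231.1], [336.9, 227.2], [343.2, 235.8]]
scene 0.068 [[333.5, 232.9], [327.2, 224.3], [336.8, 220.4], [343.2, 229.0], [333.6, 238.7], [327.4, 230.0], [336.9, 226.2], [343.2, 234.7]]
side 0.056 [[364.2, 253.3], [372.2, 246.4], [383.7, 250.1], [375.9, 257.1], [363.9, 262.2], [371.8, 255.1], [383.2, 258.8], [375.5, 266.0]]
side 0.06 [[364.3, 251.7], [372.3, 244.8], [383.8, 248.4], [375.9, 255.5], [364.0, 260.6], [371.9, 253.5], [383.3, 257.3], [375.5, 264.4]]
side 0.064 [[364.3, 250.1], [372.3, 243.2], [383.9, 246.8], [376.0, 253.9], [364.0, 259.0], [372.0, 252.0], [383.4, 255.7], [375.6, 262.8]]
side 0.068 [[364.4, 248.4], [372.4, 241.6], [383.9, 245.2], [376.1, 252.2], [364.1, 257.4], [372.0, 250.4], [383.5, 254.1], [375.7, 261.2]]
scene [[325.9, 215.5], [333.8, 226.3]]
side [[373.4, 228.8], [363.4, 237.1]]
```

Call:
{"api": "carry_out", "payload": {
  "xyz": [
    [0.004, -0.001, 0.005],
    [0.004, -0.001, 0.01],
    [0.004, -0.001, 0.014],
    [0.004, -0.001, 0.016],
    [0.004, -0.001, 0.018],
    [0.004, -0.001, 0.02]
  ],
  "turn": [0, 0, 0, 0, 0, 0]
}}

```text
clock: 4.27
position: [0.5583, 0.1781, 0.2042]
tcp_rot: [-3.142, 0.0, 1.322]
contact_force: [0.4, -0.2, 0.0]
width: 0.003
grasp_force: 0.0
```

Three teeth (45 mm) brings the pointer to about -2 mm from the band's middle. I'll press in small steps.

Call:
{"api": "carry_out", "payload": {
  "xyz": [
    [0.001, 0, 0.002],
    [0.001, 0, 0.004],
    [0.001, 0, 0.006],
    [0.001, 0, 0.006]
  ],
  "turn": [0, 0, 0, 0]
}}

```text
clock: 4.6
position: [0.5589, 0.1795, 0.2]
tcp_rot: [3.141, -0.001, 1.322]
contact_force: [-2.7, 0.8, 4.9]
width: 0.006
grasp_force: 2.6
```

Call:
{"api": "carry_out", "payload": {
  "xyz": [
    [0, 0, 0.001],
    [0, 0, 0.002],
    [0, 0, 0.002]
  ],
  "turn": [0, 0, 0]
}}

```text
clock: 4.85
position: [0.559, 0.1798, 0.1987]
tcp_rot: [3.14, -0.002, 1.322]
contact_force: [-3.0, 0.8, 8.0]
width: 0.007
grasp_force: 3.7
```

Call:
{"api": "carry_out", "payload": {
  "xyz": [
    [0, 0, 0.001],
    [0, 0, 0.001]
  ],
  "turn": [0, 0]
}}

```text
clock: 5.02
position: [0.559, 0.18, 0.1979]
tcp_rot: [3.14, -0.002, 1.322]
contact_force: [-3.0, 1.4, 7.8]
width: 0.005
grasp_force: 4.0
```

Call:
{"api": "carry_out", "payload": {
  "xyz": [
    [0, 0, 0.001],
    [0, 0, 0.001]
  ],
  "turn": [0, 0]
}}

```text
clock: 5.18
position: [0.5591, 0.1801, 0.197]
tcp_rot: [3.14, -0.002, 1.322]
contact_force: [-3.0, 1.0, 9.2]
width: 0.002
grasp_force: 4.3
```

Call:
{"api": "carry_out", "payload": {
  "xyz": [
    [0, 0, 0.001],
    [0, 0, 0.002],
    [0, 0, 0.002]
  ],
  "turn": [0, 0, 0]
}}

```text
clock: 5.43
position: [0.5593, 0.1804, 0.1943]
tcp_rot: [3.14, -0.003, 1.322]
contact_force: [-0.3, 3.3, 3.6]
width: 0.003
grasp_force: 1.7
```

Call:
{"api": "carry_out", "payload": {
  "xyz": [
    [0, 0, 0.001],
    [0, 0, 0.001]
  ],
  "turn": [0, 0]
}}

```text
clock: 5.6
position: [0.5593, 0.1799, 0.1921]
tcp_rot: [3.14, -0.002, 1.322]
contact_force: [0.6, 2.7, 3.2]
width: 0.009
grasp_force: 1.7
```

The force dropped from 9 N to about 3 N, so the pawl seems clear. I'll set up the pointer tracking.

```bash
cat > trk.py <<'E'
from go import *
import pickle
c0=pickle.load(open("cs.pkl","rb"))
def red(f):
    h=cv2.cvtColor(f,cv2.COLOR_BGR2HSV);return ((h[...,0]<8)|(h[...,0]>172))&(h[...,1]>110)
def drop():
    "mm the pointer bar has fallen, by template shift of the bar between post and tray (side) / (scene)"
    out=[]
    for n,(x0,x1,y0,y1) in (("side",(364,382,222,246)),("scene",(331,357,214,232))):
        c=ctrl.camera(n);t=c0[n]["frame"]
        m=red(t)[y0:y1,x0:x1].astype(np.float32);g=cv2.GaussianBlur(red(c["frame"]).astype(np.float32),(3,3),0)
        P=lambda z:proj(c,W(p,[-.03,-.12,z]))[0];d=(P(.05)-P(.108))/58
        s=[]
        for mm in np.arange(-4,64,.5):
            M=np.float32([[1,0,x0+d[0]*mm],[0,1,y0+d[1]*mm]])
            w=cv2.warpAffine(g,M,(x1-x0,y1-y0),flags=cv2.INTER_LINEAR|cv2.WARP_INVERSE_MAP)
            s.append((w*cv2.GaussianBlur(m,(3,3),0)).sum()/(.5*np.sum(w)+10))
        out.append((n,np.arange(-4,64,.5)[int(np.argmax(s))],round(max(s),2)))
        last=c; cv2.imwrite(f"pics/{n}_l.png",c["frame"])
    o=ctrl.get_obs();print(round(o["clock"],2),out,o["position"].round(4),o["contact_force"].round(1))
E
python3 -c "
from trk import *
drop()"
```

```text
5.7 [('side', np.float64(0.0), np.float32(0.99)), ('scene', np.float64(0.0), np.float32(0.94))] [0.5593 0.1797 0.1919] [0.6 3.9 4.2]
```

Call:
{"api": "carry_out", "payload": {
  "xyz": [
    [0, 0, 0],
    [0, 0, 0],
    [0, 0, 0],
    [0, 0, 0],
    [0, 0, 0],
    [0, 0, 0]
  ],
  "turn": [0, 0, 0, 0, 0, 0]
}}

```text
clock: 6.2
position: [0.5589, 0.1791, 0.1916]
tcp_rot: [3.141, -0.0, 1.322]
contact_force: [2.0, 3.6, 3.5]
width: 0.003
grasp_force: 2.3
```

```bash
python3 -c "
from trk import *
drop()
a=cv2.imread('pics/scene_l.png')[185:355,280:430];b=cv2.imread('pics/side_l.png')[195:375,250:420]
f=lambda i:cv2.resize(i,(400,450),interpolation=cv2.INTER_CUBIC)
cv2.imwrite('pics/z2.png',np.hstack([f(a),f(b)]))"
```

```text
6.3 [('side', np.float64(5.0), np.float32(1.01)), ('scene', np.float64(4.0), np.float32(0.95))] [0.5589 0.179  0.1916] [1.6 4.1 3.3]
```

View pics/z2.png

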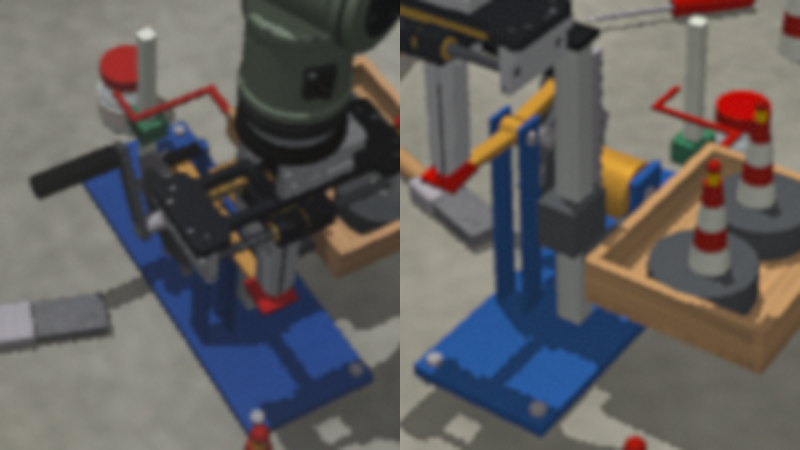

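The pointer has fallen about 4.5 mm and is turning freely. I'll hold.

Call:
{"api": "carry_out", "payload": {
  "xyz": [
    [0, 0, 0],
    [0, 0, 0],
    [0, 0, 0],
    [0, 0, 0],
    [0, 0, 0],
    [0, 0, 0],
    [0, 0, 0],
    [0, 0, 0]
  ],
  "turn": [0, 0, 0, 0, 0, 0, 0, 0]
}}

```text
clock: 6.97
position: [0.5587, 0.1789, 0.1915]
tcp_rot: [3.141, 0.0, 1.322]
contact_force: [2.1, 3.1, 4.0]
width: 0.002
grasp_force: 2.2
```

Call:
{"api": "carry_out", "payload": {
  "xyz": [
    [0, 0, 0],
    [0, 0, 0],
    [0, 0, 0],
    [0, 0, 0],
    [0, 0, 0],
    [0, 0, 0],
    [0, 0, 0],
    [0, 0, 0]
  ],
  "turn": [0, 0, 0, 0, 0, 0, 0, 0]
}}

```text
clock: 7.63
position: [0.5586, 0.179, 0.1915]
tcp_rot: [3.141, 0.0, 1.322]
contact_force: [2.2, 1.8, 2.2]
width: 0.005
grasp_force: 2.1
```

```bash
python3 -c "
from trk import *
drop()"
```

```text
7.73 [('side', np.float64(14.5), np.float32(0.99)), ('scene', np.float64(15.0), np.float32(0.97))] [0.5586 0.179  0.1914] [3.4 1.7 4.7]
```

Call:
{"api": "carry_out", "payload": {
  "xyz": [
    [0, 0, 0],
    [0, 0, 0],
    [0, 0, 0],
    [0, 0, 0],
    [0, 0, 0],
    [0, 0, 0],
    [0, 0, 0],
    [0, 0, 0]
  ],
  "turn": [0, 0, 0, 0, 0, 0, 0, 0]
}}

```text
clock: 8.4
position: [0.5586, 0.179, 0.1915]
tcp_rot: [3.142, 0.0, 1.322]
contact_force: [2.9, 1.5, 3.5]
width: 0.01
grasp_force: 2.0
```

Call:
{"api": "carry_out", "payload": {
  "xyz": [
    [0, 0, 0],
    [0, 0, 0],
    [0, 0, 0],
    [0, 0, 0],
    [0, 0, 0],
    [0, 0, 0],
    [0, 0, 0],
    [0, 0, 0]
  ],
  "turn": [0, 0, 0, 0, 0, 0, 0, 0]
}}

```text
clock: 9.07
position: [0.5586, 0.179, 0.1914]
tcp_rot: [-3.142, 0.0, 1.322]
contact_force: [3.1, 0.8, 3.5]
width: 0.006
grasp_force: 2.0
```

Call:
{"api": "carry_out", "payload": {
  "xyz": [
    [0, 0, 0],
    [0, 0, 0],
    [0, 0, 0],
    [0, 0, 0],
    [0, 0, 0],
    [0, 0, 0],
    [0, 0, 0],
    [0, 0, 0]
  ],
  "turn": [0, 0, 0, 0, 0, 0, 0, 0]
}}

```text
clock: 9.73
position: [0.5586, 0.179, 0.1915]
tcp_rot: [-3.142, 0.0, 1.322]
contact_force: [2.4, 0.8, 4.2]
width: 0.004
grasp_force: 1.9
```

```bash
python3 -c "
from trk import *
drop()
b=cv2.imread('pics/side_l.png')[220:270,340:400]
cv2.imwrite('pics/z3.png',cv2.resize(b,(600,500),interpolation=cv2.INTER_CUBIC))"
```

```text
9.83 [('side', np.float64(29.5), np.float32(0.96)), ('scene', np.float64(30.0), np.float32(0.96))] [0.5586 0.179  0.1914] [3.  0.8 3.3]
```

View pics/z3.png

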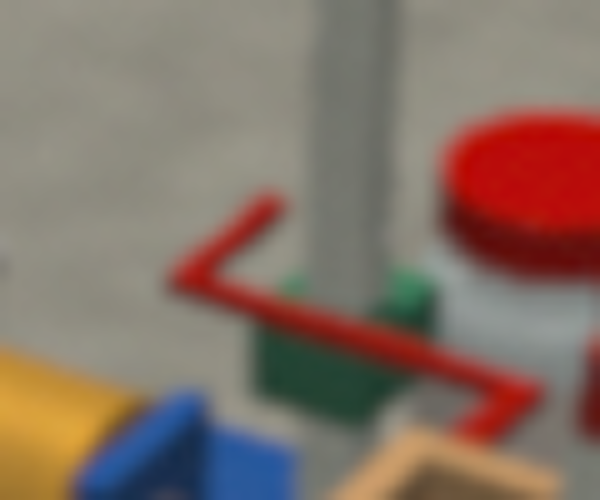

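It's at about 30 mm at 7.1 mm/s. I'll hold 11 more rows, then lift quickly at about 37 mm.

Call:
{"api": "carry_out", "payload": {
  "xyz": [
    [0, 0, 0],
    [0, 0, 0],
    [0, 0, 0],
    [0, 0, 0],
    [0, 0, 0]
  ],
  "turn": [0, 0, 0, 0, 0]
}}

```text
clock: 10.25
position: [0.5585, 0.179, 0.1914]
tcp_rot: [-3.142, 0.0, 1.322]
contact_force: [2.6, 1.0, 3.4]
width: 0.004
grasp_force: 1.9
```

Call:
{"api": "carry_out", "payload": {
  "xyz": [
    [0, 0, 0],
    [0, 0, 0],
    [0, 0, 0],
    [0, 0, 0],
    [0, 0, 0],
    [0, 0, -0.035],
    [0, 0, -0.07],
    [0, 0, -0.1]
  ],
  "turn": [0, 0, 0, 0, 0, 0, 0, 0]
}}

```text
clock: 10.92
position: [0.5565, 0.1789, 0.2908]
tcp_rot: [-3.136, 0.002, 1.322]
contact_force: [0.3, 0.4, 0.3]
width: 0.004
grasp_force: 0.0
```

```bash
python3 -c "
from trk import *
drop()"
```

```text
11.02 [('side', np.float64(39.0), np.float32(0.97)), ('scene', np.float64(38.0), np.float32(0.83))] [0.5602 0.1795 0.2966] [-0.3  0.8  0.7]
```

Call:
{"api": "carry_out", "payload": {
  "xyz": [
    [0, 0, 0],
    [0, 0, 0],
    [0, 0, 0],
    [0, 0, 0],
    [0, 0, 0],
    [0, 0, 0],
    [0, 0, 0],
    [0, 0, 0]
  ],
  "turn": [0, 0, 0, 0, 0, 0, 0, 0]
}}

```text
clock: 11.68
position: [0.5585, 0.1791, 0.2912]
tcp_rot: [-3.141, 0.0, 1.322]
contact_force: [0.5, -0.5, -0.1]
width: 0.005
grasp_force: 0.0
```

Call:
{"api": "carry_out", "payload": {
  "xyz": [
    [0, 0, 0],
    [0, 0, 0],
    [0, 0, 0],
    [0, 0, 0],
    [0, 0, 0],
    [0, 0, 0],
    [0, 0, 0],
    [0, 0, 0]
  ],
  "turn": [0, 0, 0, 0, 0, 0, 0, 0]
}}

```text
clock: 12.35
position: [0.5586, 0.1791, 0.2915]
tcp_rot: [3.142, -0.0, 1.322]
contact_force: [0.2, 0.1, -0.1]
width: 0.006
grasp_force: 0.0
```

```bash
python3 -c "
from trk import *
drop()
rel(np.r_[W(p,[.088,.0705,0])[0,:2],.22])
c={n:ctrl.camera(n) for n in('scene','side')}
for n in c:
  b=ctrl.boxes_of(c[n],'crank_grip');print(b[0]['confidence'],b[0]['centre'],proj(c[n],W(p,[[.04,.0705,.1257],[.116,.0705,.1257]])).round(1).tolist())
a=cv2.imread('pics/scene_l.png')[185:355,280:430];b=cv2.imread('pics/side_l.png')[195:325,280:405]
f=lambda i:cv2.resize(i,(400,450),interpolation=cv2.INTER_CUBIC)
cv2.imwrite('pics/z4.png',np.hstack([f(a),f(b)]))"
```

```text
12.45 [('side', np.float64(46.5), np.float32(0.97)), ('scene', np.float64(45.5), np.float32(0.82))] [0.5586 0.1791 0.2914] [-0.4  1.3 -0.2]
t 12.45 pos [0.5586 0.1791 0.2914] rot [-3.1416 -0.      1.322 ] F [-0.41  1.27 -0.17] q [0.16 0.19 1.42 0.   1.54 0.41]
shift [-0.0798  0.0866  0.0714] turn -0.3
0.86 [337.3, 274.9] [[346.2, 287.3], [315.4, 301.1]]
0.73 [316.9, 260.8] [[281.7, 260.5], [250.5, 249.2]]
```

View pics/z4.png

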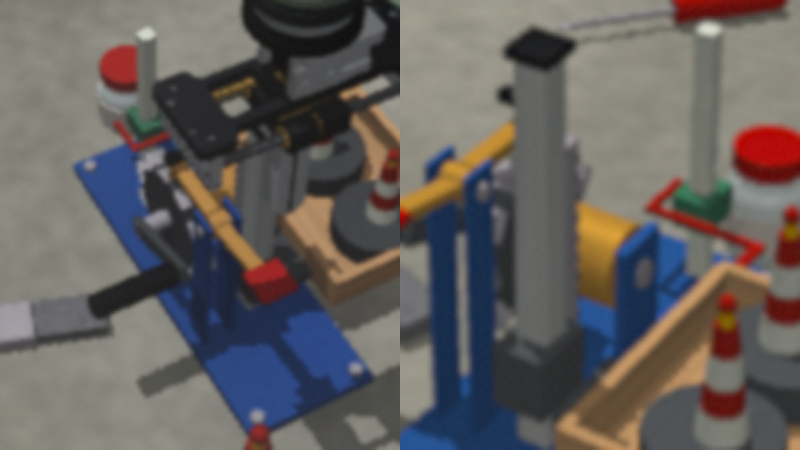

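The crank handle (scene ≈ (344,287) to (315,300)) matches the model at drum = 0, and the pointer sits in the green band. Next I'll go over the crank.

Call:
{"api": "carry_out", "payload": {
  "xyz": [
    [-0.02, 0.022, 0],
    [-0.04, 0.044, 0],
    [-0.06, 0.066, 0],
    [-0.08, 0.086, 0],
    [-0.08, 0.086, 0.035],
    [-0.08, 0.086, 0.07],
    [-0.08, 0.086, 0.1],
    [-0.08, 0.086, 0.12]
  ],
  "turn": [0, 0, 0, 0, 0, 0, 0, 0]
}}

```text
clock: 13.32
position: [0.6203, 0.0799, 0.1676]
tcp_rot: [-3.137, 0.001, 1.321]
contact_force: [0.3, -0.5, -0.6]
width: 0.005
grasp_force: 0.0
```

Call:
{"api": "carry_out", "payload": {
  "xyz": [
    [0, 0, 0],
    [0, 0, 0.004],
    [0, 0, 0.008],
    [0, 0, 0.01],
    [0, 0, 0.012],
    [0, 0, 0.014],
    [0, 0, 0.014]
  ],
  "turn": [0, 0, 0, 0, 0, 0, 0]
}}

```text
clock: 13.9
position: [0.6225, 0.0804, 0.158]
tcp_rot: [3.141, -0.0, 1.322]
contact_force: [0.0, -0.0, -0.2]
width: 0.005
grasp_force: 0.0
```

```bash
python3 -c "
from trk import *
drop()
rel(np.r_[W(p,[.088,.0705,0])[0,:2],.15])"
```

```text
14.0 [('side', np.float64(46.5), np.float32(0.96)), ('scene', np.float64(-4.0), np.float32(0.0))] [0.6225 0.0804 0.1579] [-0.1  0.4 -0.4]
t 14.0 pos [0.6225 0.0804 0.1579] rot [ 3.1409e+00 -2.0000e-04  1.3221e+00] F [-0.12  0.43 -0.4 ] q [-0.01  0.37  1.47  0.    1.31  0.24]
shift [0.0001 0.0003 0.0079] turn -0.3
```

Call:
{"api": "carry_out", "payload": {
  "xyz": [
    [0, 0, 0.001],
    [0, 0, 0.002],
    [0, 0, 0.003],
    [0, 0, 0.004],
    [0, 0, 0.005]
  ],
  "turn": [0, 0, 0, 0, 0]
}}

```text
clock: 14.42
position: [0.6222, 0.0803, 0.1523]
tcp_rot: [-3.141, 0.0, 1.322]
contact_force: [0.3, 0.3, 0.4]
width: 0.006
grasp_force: 0.0
```

Call:
{"api": "carry_out", "payload": {
  "xyz": [
    [0, 0, 0.0005],
    [0, 0, 0.001],
    [0, 0, 0.0015],
    [0, 0, 0.002]
  ],
  "turn": [0, 0, 0, 0]
}}

```text
clock: 14.75
position: [0.6223, 0.0803, 0.1504]
tcp_rot: [3.142, -0.0, 1.322]
contact_force: [0.2, -0.7, 0.1]
width: 0.003
grasp_force: 0.0
```

Call:
{"api": "carry_out", "payload": {
  "xyz": [
    [0, 0, 0.0005],
    [0, 0, 0.001],
    [0, 0, 0.0015]
  ],
  "turn": [0, 0, 0]
}}

```text
clock: 15.0
position: [0.6224, 0.0804, 0.1499]
tcp_rot: [3.141, -0.0, 1.322]
contact_force: [-1.9, 0.9, 5.2]
width: 0.002
grasp_force: 3.0
```

Call:
{"api": "carry_out", "payload": {
  "xyz": [
    [0, 0, 0.0005],
    [0, 0, 0.001]
  ],
  "turn": [0, 0]
}}

```text
clock: 15.17
position: [0.6224, 0.0805, 0.1496]
tcp_rot: [3.141, -0.0, 1.322]
contact_force: [-3.1, 0.3, 9.1]
width: 0.005
grasp_force: 4.5
```

Call:
{"api": "carry_out", "payload": {
  "xyz": [
    [0, 0, 0],
    [0, 0, 0],
    [0, 0, 0],
    [0, 0, 0]
  ],
  "turn": [0, 0, 0, 0]
}}

```text
clock: 15.5
position: [0.6224, 0.0805, 0.1497]
tcp_rot: [3.141, -0.0, 1.322]
contact_force: [-2.8, 0.5, 7.9]
width: 0.01
grasp_force: 3.7
```

Call:
{"api": "carry_out", "payload": {
  "xyz": [
    [0, 0, 0.0004],
    [0, 0, 0.0004],
    [0, 0, 0.0004],
    [0, 0, 0.0004]
  ],
  "turn": [0, 0, 0, 0]
}}

```text
clock: 15.83
position: [0.6224, 0.0805, 0.1496]
tcp_rot: [3.141, -0.0, 1.322]
contact_force: [-3.3, 0.3, 8.8]
width: 0.004
grasp_force: 4.3
```

Call:
{"api": "carry_out", "payload": {
  "xyz": [
    [0, 0, 0],
    [0, 0, 0],
    [0, 0, 0],
    [0, 0, 0],
    [0, 0, 0],
    [0, 0, 0],
    [0, 0, 0],
    [0, 0, 0]
  ],
  "turn": [0, 0, 0, 0, 0, 0, 0, 0]
}}

```text
clock: 16.5
position: [0.6224, 0.0805, 0.1495]
tcp_rot: [3.141, -0.0, 1.322]
contact_force: [-3.8, 0.4, 7.7]
width: 0.008
grasp_force: 4.3
```

Call:
{"api": "carry_out", "payload": {
  "xyz": [
    [0, 0, 0.0004],
    [0, 0, 0.0004],
    [0, 0, 0.0004],
    [0, 0, 0.0004],
    [0, 0, 0.0004],
    [0, 0, 0.0004],
    [0, 0, 0.0004],
    [0, 0, 0.0004]
  ],
  "turn": [0, 0, 0, 0, 0, 0, 0, 0]
}}

```text
clock: 17.17
position: [0.6225, 0.0805, 0.1495]
tcp_rot: [3.141, -0.0, 1.322]
contact_force: [-3.6, 0.1, 8.6]
width: 0.008
grasp_force: 4.9
```

Call:
{"api": "carry_out", "payload": {
  "xyz": [
    [0, 0, 0],
    [0, 0, 0],
    [0, 0, 0],
    [0, 0, 0],
    [0, 0, 0],
    [0, 0, 0],
    [0, 0, 0],
    [0, 0, 0]
  ],
  "turn": [0, 0, 0, 0, 0, 0, 0, 0]
}}

```text
clock: 17.83
position: [0.6225, 0.0805, 0.1495]
tcp_rot: [3.141, -0.0, 1.322]
contact_force: [-3.9, -0.2, 9.3]
width: 0.004
grasp_force: 4.9
```

Call:
{"api": "carry_out", "payload": {
  "xyz": [
    [0, 0, 0.0003],
    [0, 0, 0.0003],
    [0, 0, 0.0003],
    [0, 0, 0.0003],
    [0, 0, 0.0003],
    [0, 0, 0.0003],
    [0, 0, 0.0003],
    [0, 0, 0.0003]
  ],
  "turn": [0, 0, 0, 0, 0, 0, 0, 0]
}}

```text
clock: 18.5
position: [0.6225, 0.0805, 0.1494]
tcp_rot: [3.141, -0.0, 1.322]
contact_force: [-3.7, 0.0, 10.4]
width: 0.006
grasp_force: 5.3
```

Call:
{"api": "carry_out", "payload": {
  "xyz": [
    [0, 0, 0],
    [0, 0, 0],
    [0, 0, 0],
    [0, 0, 0],
    [0, 0, 0],
    [0, 0, 0],
    [0, 0, 0],
    [0, 0, 0]
  ],
  "turn": [0, 0, 0, 0, 0, 0, 0, 0]
}}

```text
clock: 19.17
position: [0.6224, 0.0805, 0.1494]
tcp_rot: [3.141, -0.0, 1.322]
contact_force: [-4.8, -0.2, 10.0]
width: 0.001
grasp_force: 5.3
```

Call:
{"api": "carry_out", "payload": {
  "xyz": [
    [0, 0, -0.003],
    [0, 0, -0.01],
    [0, 0, -0.03],
    [0, 0, -0.06],
    [0, 0, -0.09],
    [0, 0, -0.12],
    [0, 0, -0.13],
    [0, 0, -0.13]
  ],
  "turn": [0, 0, 0, 0, 0, 0, 0, 0]
}}

```text
clock: 19.83
position: [0.6244, 0.0803, 0.2809]
tcp_rot: [3.134, -0.002, 1.322]
contact_force: [-0.5, 0.5, 0.2]
width: 0.005
grasp_force: 0.0
```

```bash
python3 -c "
from trk import *
drop()
a=cv2.imread('pics/scene_l.png')[185:355,280:430];b=cv2.imread('pics/side_l.png')[220:270,340:400]
f=lambda i:cv2.resize(i,(400,450),interpolation=cv2.INTER_CUBIC)
cv2.imwrite('pics/z5.png',np.hstack([f(a),f(b)]))"
```

```text
19.93 [('side', np.float64(46.5), np.float32(0.96)), ('scene', np.float64(45.5), np.float32(0.89))] [0.6218 0.0803 0.2756] [-1.   0.2 -0.1]
```

View pics/z5.png

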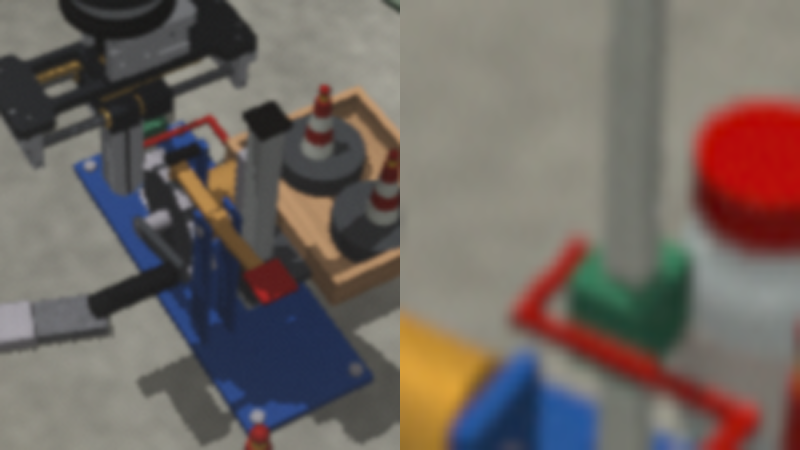

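The pointer stayed at 46.5 mm of fall, level with the band's middle, and the gripper is clear.

```bash
python3 -c "
from cell import ctrl
print(ctrl.finish_job())"
```

```text
the job is handed in; nothing more can be done
None
```

The job is handed in: the tray was let down three teeth, and the pawl holds the pointer within a few millimetres of the green band's middle. It did not move under a steady crank push of about 10 N (about 11 N with the sideways part), and no push I read exceeded 12 N. The gripper is clear and nothing around the lift was touched.

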